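# Refit the valve plunger of the jar filler by feel

### The arm

A 6-joint arm with a two-finger parallel gripper is mounted at the origin on a cart in front of the work surface, level with it; the furniture and walls round the work are solid. World frame = base frame: x ahead of the robot, y to its left, z up, the work surface at z = 0. Lengths are in m, angles in rad, forces in N, time in s.
With the tool pointing down it reaches from about 0.3 to 0.875 m from the base axis. Payload 6.4 kg.
Tool frame: the origin (TCP) lies at the very end of the fingers, on their centre line; the grasp point (between the pads) lies tcp_to_grasp behind it (tcp_to_grasp is the distance from the TCP to the grasp point, in m); z points along the fingers, x is the direction in which the jaws open and shut, and the axes are right-handed (so a half turn about z gives the same grasp; the last joint's range is limited). The gripper opens to 88 mm and grips with 3 to 60 N. Pads are 18 mm wide; open, the fingers measure 123 mm over their backs; the gripper's body (75 mm by 187 mm) begins 45 mm behind the grasp point.
Start: joints at [1.1, 0.181, 1.607, -0, 1.354, -0.206], TCP at [0.15, 0.555, 0.239] pointing down, gripper open.
Joint ranges: [-2.99, 2.99], [-0.89, 2.07], [0.3, 2.58], [-1.14, 4.28], [0, 2.63], [-3.12, 3.12]. Speed limits (rad/s): [2.57, 2.57, 3.01, 3.14, 3.14, 3.14].

### API

Orientations are given as a rotation vector (axis times angle).
In Python, from workcell import * gives the robot as it stands.
- The arm moves only by the tool apply_moves, never from a script. Its argument "commands" is a list of rows, each an object of numbers: "claw": the opening, from -1 (shut) to 1 (fully open); "x", "y", "z": the shift along the tool's x, y, z in cm; "ax", "ay", "az": the turn, a rotation vector about the tool's x, y, z in rad. A call has 1 to 8 rows; each row is the pose to reach, as a shift and turn from the pose commanded when the call began, along the tool's axes at that moment; what a row does not reach only later rows make up. A row lasts 1/8 s, in which the tool goes at most 62.5 mm and 10.7 degrees, less where a joint would pass 70% of its speed; a pose out of reach is approached as far as the arm can. A call with a gripper value outside its range is refused whole. The fingers move at their own pace and stop on an object; "squeeze" is the grip in N (left out, the last holds). Time passes only in rows, so rows that repeat a pose let the fingers close. It gives the time, the measured TCP pose, the force and the opening at its end, in the units of the state.
- get_state(): the state, without advancing time (a new reading comes with each control period).
- camera(name): name is "side" or "top"; returns a dict with "color" (420x560x3 uint8, red, green, blue), "depth" (420x560 float32, m along the optical axis (not along the pixel's ray), 0 where there is no reading), "intrinsics" (3x3 intrinsics, pixels), "rvec" (rotation vector, rad) and "tvec" (3), from world to camera coordinates, as OpenCV has them. Camera axes: x right, y down, z forward; pixel columns grow to the right and rows downward; lengths in m; the calibration is good to about 2 mm. A picture is of the moment at which its call begins.
- hand_in(): hands the job in, once; it reports no verdict.
Trained networks look in a picture, given as the dict that the camera call returned (one of the last four; its "shot" number tells which), for a name from the list of things; names that differ only in an ending like _2 or _b are one class to them, and where a whole thing is asked for, a point or a joint stands for the part that bears it (a point fixed in the world has none). Each returns a list of dicts, best first, with "score" (0 to 1); they miss things now and then, are a little off and sometimes report something else, mostly with a low value. They report only what shows in the picture. A call takes as long as a camera call. They do not tell look-alikes from the thing itself.
- regions_of(picture, label): "region" (420x560 bool, what is visible of it) and "point" ([column, row] in pixels, amid what is visible of it).
- mark_of(picture, label): "point" ([column, row] in pixels: a listed point, or the origin of a listed thing).
The state is a dict: "clock": time; "joints": joint angles; "joint_vel": joint speeds; "joint_torque": joint torques, N m; "tool_pos": TCP position; "eef_rot": TCP orientation; "wrist_force": force on the tool from outside, world axes, zero at the start; "moment": the same for the moment, N m; "grip_width": finger opening in m.
Only numpy, scipy, OpenCV 4.12 (cv2) and the standard library are available. Lean on these libraries where they do the work, as an engineer would, in place of code of your own. Each camera call takes 0.05 s, during which the arm holds its last target. There are 200 camera calls.

### The job

The jar filler has been washed: put its valve plunger back. Take the plunger from its drying stand, lower it into the filler's deep well, feel for the slots in the lead-in ring hidden at the bottom, then press it through against the spring and turn it clockwise until its collar is home on the filler's top face and it stays locked there when you let go. Do not force it or let it topple, and leave the other things on the table where they are.

Things in the scene. Friction and masses are not known exactly. Their poses are not given: they have to be found in the camera images.
- plunger: valve plunger, 141 mm tall, about 0.3 kg, hanging upright in the stand; origin at the centre of its lower tip, z up along it, x along its grip bar and its cross-pin; a half turn gives the same part. Steel nose 18 mm across, tapered over the last 4 mm; shank 18 mm across up to 42 mm above the tip; white guide land 36 mm across from 42 to 91.6 mm; above it the collar, a neck 18 mm across and the bar
- plunger_grip (a point): middle of the plunger's black grip bar, 126 mm above the tip: 64 mm long (x), 18 mm thick (y), 30 mm tall; grip it across its thickness. The collar's top is 28 mm below this point
- cross_pin (a point): middle of the plunger's round cross-pin, 16 mm above the tip: 6 mm thick, 35 mm long end to end, along the plunger's x
- collar_face (a point): centre of the underside of the plunger's steel collar (52 mm across, 6 mm thick), 91.6 mm above the tip; when the plunger is locked home it lies about 0.6 mm above the filler's top face
- filler: fixed aluminium filler  round, 80 mm across, 100 mm tall, on a 100 mm round foot with four bolts, with a short spout at its -x side and a short inlet stub at +x; origin at the centre of its underside, z up. An upright well 39 mm across runs down its middle
- well_mouth (a point): centre of the well's chamfered mouth, in the filler's top face, 100 mm above the table
- lead_in_ring (a point): centre of the flat top of a steel ring deep in the well, 61 mm below the mouth. Hole 21 mm across for the nose, and two opposite slots that pass the cross-pin when it is within 11 deg of their middles. The slots' direction is unknown: it changes from run to run, does not follow the filler's yaw and must be felt. Elsewhere the pin rests hard on the ring, tip 26 mm above the table
- spring_disc (a point): centre of the top of a sprung valve disc, 21 mm above the table. A plunger over the slots sinks 5 mm by its weight until its tip meets the disc, which carries it (5 N preload, then 0.3 N per mm). It must be pressed on, about 8 mm, and kept down while it starts to turn
- thread_floor (a point): centre of the well at the height of the groove's floor under the slots, 13 mm below the ring's top (pin on it: tip 13 mm above the table). Clockwise from above the groove (8 mm high, so 2 mm play) is level to 20 deg past the slots' middles, falls 6 mm evenly to 100 deg, then level; end stop at about 128 deg. There the spring holds the pin to its roof: locked, tip 9 mm above the table
- stand: fixed grey drying stand: a tube 50 mm across outside, 40 mm inside and 100 mm tall on a 90 mm round foot; the plunger hangs in it by its collar and is lifted straight out (by 100 mm to clear). Origin at the centre of its underside
- lid: spare jar lid, 70 mm across, 14 mm high, lying near the front of the table; leave alone
- labels: roll of labels, 60 mm across, 38 mm high, near the front of the table; leave alone
- tape: roll of tape, 68 mm across, 24 mm high, near the front of the table; leave alone
- ribbon: roll of ribbon, 62 mm across, 24 mm high, at the right; leave alone
- jar_left: filled jar, 74 mm across, 113 mm tall, at the left; leave alone
Not all that is in view belongs to the job. Leave any orange look-alike of the plunger alone.

How it is judged:
At the end, for the whole second after the job is handed in: The plunger is released and at rest in the filler's well, upright within 0.05 rad, centred within 4 mm, its collar no more than 1.8 mm above the filler's top face (which only the thread can hold against the spring) (z of collar_face in the frame of well_mouth below 0.0018 m and horizontal distance between collar_face and well_mouth below 0.004 m and angle between plunger's own z axis and vertical below 0.05 rad and linear speed of plunger below 0.01 m/s and contact force between the fingers and plunger below 0.1 N); the robot touches nothing.
It fails at once if the plunger is forced: more than 120 N between plunger and filler (contact force between plunger and filler above 120 N).
It fails at once if the plunger topples (angle between plunger's own z axis and vertical above 0.6 rad).
It fails at once if another thing on the table is pushed more than 30 mm (distance of any of lid, labels, tape, ribbon, jar_left from where it was at the start of the episode above 0.03 m).
It also fails if it takes over 72 s, if anything falls off the work surface, if the arm or the gripper's body presses on something with over 40 N, if the wrist force passes 120 N, or if a joint passes its speed limit or range.

## Working session

There is one attempt and no reset: what is moved stays moved. The work goes in short steps, Python scripts to look and compute and a tool call to move; the robot and the scene stay as the last step left them, time stands still between calls to the robot, and variables do not carry over. Pictures are saved under pics/ and viewed, about 8 in all and at most 12, crops included, and the job is handed in when it is done.

Besides the shell and the picture viewer there is one more tool, called after "Emit:" as name(argument=value, ...) on one line, values as JSON. apply_moves: Moves the arm, as the interface text tells. Its arguments: {"type":"object","properties":{"commands":{"type":"array","items":{"type":"object","properties":{"claw":{"type":"number"},"x":{"type":"number"},"y":{"type":"number"},"z":{"type":"number"},"ax":{"type":"number"},"ay":{"type":"number"},"az":{"type":"number"}}}},"squeeze":{"type":"number"}},"required":["commands"]}

```bash
mkdir -p pics; ls; cat > h.py <<'E'
from workcell import *
import numpy as np, cv2
from scipy.spatial.transform import Rotation as R
def ray(p,px):
    M=R.from_rotvec(np.ravel(p['rvec'])).as_matrix();t=np.ravel(p['tvec'])
    c=-M.T@t; d=M.T@np.linalg.inv(p['intrinsics'])@np.array([px[0],px[1],1.]); return c,d
def atz(p,px,z):
    c,d=ray(p,px); return c+d*(z-c[2])/d[2]
def tri(a,b):
    A=np.zeros((3,3));v=np.zeros(3)
    for c,d in (a,b):
        d=d/np.linalg.norm(d);P=np.eye(3)-np.outer(d,d);A+=P;v+=P@c
    return np.linalg.solve(A,v)
def cloud(p):
    z=p['depth'];h,w=z.shape;K=p['intrinsics'];u,v=np.meshgrid(np.arange(w),np.arange(h))
    X=np.stack([(u-K[0,2])/K[0,0]*z,(v-K[1,2])/K[1,1]*z,z],-1)
    M=R.from_rotvec(np.ravel(p['rvec'])).as_matrix();t=np.ravel(p['tvec'])
    return (X-t)@M
E
python3 - <<'E'
from h import *
np.set_printoptions(precision=4,suppress=True)
s=get_state();print(s)
P={n:camera(n) for n in('side','top')}
for n,p in P.items(): cv2.imwrite(f'pics/{n}0.png',p['color'][:,:,::-1])
for l in ('plunger_grip','collar_face','well_mouth','filler','stand','plunger'):
    m={n:mark_of(p,l)for n,p in P.items()}
    for n in m: print(l,n,[(np.round(x['point'],1),round(x['score'],2)) for x in m[n]])
    if m['side'] and m['top']:
        for a in m['side'][:2]:
            for b in m['top'][:2]:
                print('  tri',tri(ray(P['side'],a['point']),ray(P['top'],b['point'])))
E
```

```text
pics
{'clock': 0.0, 'joints': array([ 1.0997,  0.1815,  1.608 , -0.    ,  1.3538, -0.2062]), 'joint_vel': array([-0.001 ,  0.0004, -0.0006,  0.0001,  0.0004,  0.0017]), 'joint_torque': array([ -0.0003, -43.3865, -34.1851,   0.0702,   0.0384,  -0.0001]), 'tool_pos': array([0.1502, 0.5545, 0.2378]), 'eef_rot': array([ 2.4947,  1.9083, -0.0023]), 'wrist_force': array([-1.4764,  0.0826, -0.5126]), 'moment': array([-0.0497, -0.0151,  0.0507]), 'grip_width': 0.08823857474368672}
plunger_grip side [(array([243.1, 211. ]), 0.75), (array([259.1, 193.8]), 0.75), (array([272.7, 243.5]), 0.66), (array([196.2, 256.7]), 0.64), (array([238.4, 315.9]), 0.57)]
plunger_grip top [(array([203.6, 233.4]), 0.75), (array([108.8, 249.5]), 0.73), (array([151.5, 173.9]), 0.72), (array([281.7, 174.5]), 0.59), (array([241.5, 174. ]), 0.49)]
  tri [0.4264 0.3139 0.2443]
  tri [0.3386 0.49   0.4049]
  tri [0.4006 0.2928 0.3081]
  tri [0.3218 0.4642 0.4495]
collar_face side [(array([239.3, 322.7]), 0.97), (array([190.8, 266.6]), 0.92), (array([259.2, 199.6]), 0.82), (array([242.7, 220. ]), 0.73), (array([273. , 25
[... 365 characters left out ...]
0.61)]
filler side []
filler top [(array([357.7, 244. ]), 0.84), (array([213.6, 238.3]), 0.66)]
stand side [(array([276.1, 275. ]), 0.67)]
stand top [(array([211.2, 240.9]), 0.71), (array([369., 238.]), 0.27)]
  tri [ 0.3833  0.3083 -0.0046]
  tri [ 0.612  -0.3625 -0.7753]
plunger side [(array([241.5, 343.7]), 0.85), (array([260.2, 217.2]), 0.8), (array([241.6, 235.9]), 0.77), (array([198.8, 288.2]), 0.58)]
plunger top [(array([120.3, 254.9]), 0.75), (array([282.8, 184.6]), 0.74), (array([164.3, 184.5]), 0.54), (array([217. , 236.7]), 0.51), (array([244.8, 186.1]), 0.49)]
  tri [0.335  0.602  0.0188]
  tri [ 0.8151  0.0427 -1.0235]
  tri [0.3183 0.4659 0.3801]
  tri [ 0.5821  0.0673 -0.0006]
```

View pics/top0.png

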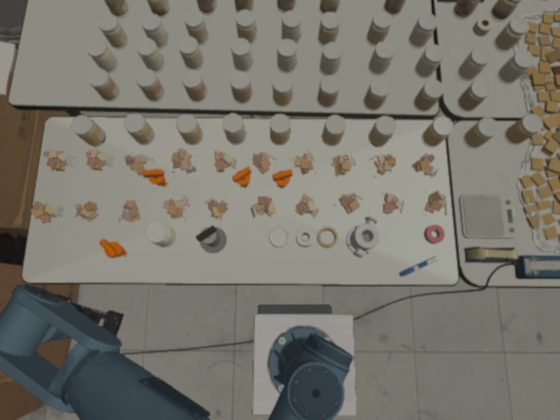

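View pics/side0.png

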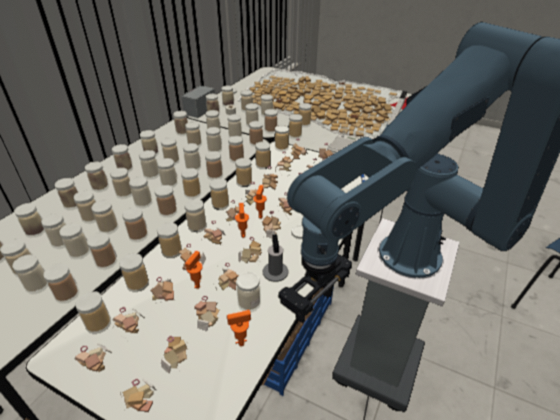

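The top view shows the black grip bar at about (207,235) in the stand, and the filler at (365,236). Orange look-alikes are at (153,176), (243,176), (282,178) and (112,249). In the side view the stand is at (276,262), and the filler is hidden by the arm.

```bash
python3 - <<'E'
from h import *
np.set_printoptions(precision=4,suppress=True)
P={n:camera(n) for n in('side','top')}
print(tri(ray(P['side'],(272.7,243.5)),ray(P['top'],(203.6,233.4))))
p=P['top'];C=cloud(p)
def near(px,r):
    m=np.zeros(C.shape[:2],bool);m[px[1]-r:px[1]+r,px[0]-r:px[0]+r]=1;return m
m=near((210,237),18)
print('table z',np.median(C[230:240,100:110,2]))
b=C[m&(C[...,2]>.122)];print('bar',len(b),b.mean(0),b.max(0),np.percentile(b[:,2],90))
bl=m&(p['color'].max(-1)<60); q=C[bl&(C[...,2]>.115)];print(len(q),q.mean(0))
for pts in(b,q):
    (c,s,a)=cv2.minAreaRect((pts[:,:2]*1000).astype(np.float32));print(c,s,a)
    w,v=np.linalg.eigh(np.cov(pts[:,:2].T));print(w,np.arctan2(v[1,1],v[0,1]))
m=near((365,236),22)
f=C[m&(abs(C[...,2]-.1)<.008)];print('filler top',len(f),f.mean(0),f.min(0),f.max(0))
(c,r)=cv2.minEnclosingCircle((f[:,:2]*1000).astype(np.float32));print(c,r)
for l in('filler','stand'):
    r=regions_of(p,l)[0];q=C[r['region']];print(l,r['score'],q.min(0),q.max(0))
im=p['color'][:,:,::-1]
a=cv2.resize(im[215:260,185:240],None,fx=7,fy=7,interpolation=2);d=cv2.resize(im[212:262,340:392],None,fx=7,fy=7,interpolation=2)
o=np.zeros((360,760,3),np.uint8);o[:315,:385]=a;o[:350,390:390+364]=d;cv2.imwrite('pics/crop1.png',o)
E
```

```text
[0.3904 0.3094 0.1378]
table z 0.001897520206215231
bar 168 [0.379  0.2894 0.2017] [0.4111 0.3288 1.3031] 0.15267941055500323
113 [0.3862 0.2996 0.1477]
(312.9448547363281, 191.51849365234375) (303.01556396484375, 61.77428436279297) 55.2523307800293
[0.0003 0.0037] 0.8768446896577102
(387.6992492675781, 299.9041748046875) (14.072575569152832, 57.67006301879883) 34.76028823852539
[0.     0.0003] 2.1641197317974505
filler top 399 [ 0.3907 -0.1935  0.1005] [ 0.3521 -0.2328  0.092 ] [ 0.4308 -0.155   0.1073]
(391.1368713378906, -194.23594665527344) 39.95010757446289
filler 0.75 [ 0.2012 -0.2593 -0.0027] [0.4588 0.0846 1.3031]
stand 0.58 [ 0.3656  0.2717 -0.0029] [0.4384 0.3591 0.1565]
```

View pics/crop1.png

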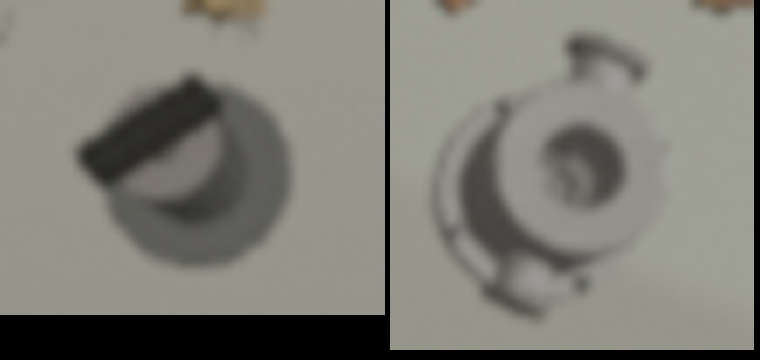

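```bash
cat >> h.py <<'E'
def go(target,yaw=None,s=None,tg=0):
    """cm shift in tool axes & az for TCP to reach target (tool down)"""
    s=s or get_state(); Rm=R.from_rotvec(s['eef_rot']).as_matrix()
    d=Rm.T@(np.array(target)-s['tool_pos'])*100; y=np.arctan2(Rm[1,0],Rm[0,0])
    dz=None if yaw is None else -(yaw-y)
    return d,dz,np.degrees(y)
E
python3 - <<'E'
from h import *
import workcell; print([n for n in dir(workcell) if n[0]!='_'])
print('ttg',globals().get('tcp_to_grasp'))
np.set_printoptions(precision=4,suppress=True)
P={n:camera(n) for n in('side','top')}
p=P['top'];C=cloud(p)
print('bar px@.149',atz(p,(206.4,233.6),.149), 'tri',tri(ray(P['side'],(277,241)),ray(p,(206.4,233.6))))
from scipy.optimize import least_squares
def fit(z0,z1,c0,rad,lab):
    m=(abs(C[...,2]-(z0+z1)/2)<(z1-z0)/2)&(np.hypot(C[...,0]-c0[0],C[...,1]-c0[1])<rad+.012)
    q=C[m][:,:2]; h=q[cv2.convexHull((q*1e4).astype(np.float32),returnPoints=False)[:,0]]
    f=least_squares(lambda x:np.hypot(*(h-x[:2]).T)-x[2],[*c0,rad],loss='soft_l1',f_scale=.001)
    print(lab,f.x,len(h))
fit(.098,.112,(.39,.302),.026,'collar')
fit(.004,.03,(.39,.302),.045,'foot')
fit(.092,.107,(.391,-.194),.04,'filler')
m=(C[...,2]>.105)&(C[...,2]<.118)&(np.hypot(C[...,0]-.39,C[...,1]-.42)<.07);print('jar',C[m].mean(0),m.sum())
print(go((.388,.300,.25),np.radians(34.5)))
E
```

```text
['IKError', 'camera', 'get_state', 'hand_in', 'mark_of', 'regions_of', 'tcp_to_grasp']
ttg 0.0187
bar px@.149 [0.3853 0.2979 0.149 ] tri [0.385  0.2985 0.1437]
collar [0.3897 0.3014 0.025 ] 18
foot [0.3905 0.3034 0.0549] 17
filler [ 0.3913 -0.1943  0.0394] 26
jar [0.3973 0.4575 0.1123] 375
(array([-18.3915,  29.5968,  -1.1291]), np.float64(0.7038429434150347), np.float64(74.8272300977467))
```

Emit:
apply_moves(commands=[{"x": -18.4, "y": 29.6, "z": 0, "az": 0.704, "claw": 0.3}, {"x": -18.4, "y": 29.6, "z": 0, "az": 0.704, "claw": 0.3}, {"x": -18.4, "y": 29.6, "z": 0, "az": 0.704, "claw": 0.3}, {"x": -18.4, "y": 29.6, "z": 0, "az": 0.704, "claw": 0.3}, {"x": -18.4, "y": 29.6, "z": 0, "az": 0.704, "claw": 0.3}, {"x": -18.4, "y": 29.6, "z": 0, "az": 0.704, "claw": 0.3}, {"x": -18.4, "y": 29.6, "z": 4, "az": 0.704, "claw": 0.3}, {"x": -18.4, "y": 29.6, "z": 6, "az": 0.704, "claw": 0.3}])

```text
validation failed for argument at $.co...
```

```bash
python3 - <<'E'
from h import *
np.set_printoptions(precision=4,suppress=True)
s=get_state();print(s['clock'],s['tool_pos'],s['joints'],s['wrist_force'],s['grip_width'])
print(go((.388,.300,.1157),np.radians(34.5)))
p=camera('side');im=p['color'][:,:,::-1]
cv2.imwrite('pics/s2.png',cv2.resize(im[170:320,180:380],None,fx=4,fy=4,interpolation=2))
E
```

```text
1.0 [0.1505 0.555  0.2387] [ 1.0997  0.1808  1.607   0.      1.3538 -0.2063] [ 0.2806  0.3239 -0.5573] 0.08807340597104776
(array([-18.3911,  29.5969,  12.3009]), np.float64(0.7038429434150347), np.float64(74.8272300977467))
```

View pics/s2.png

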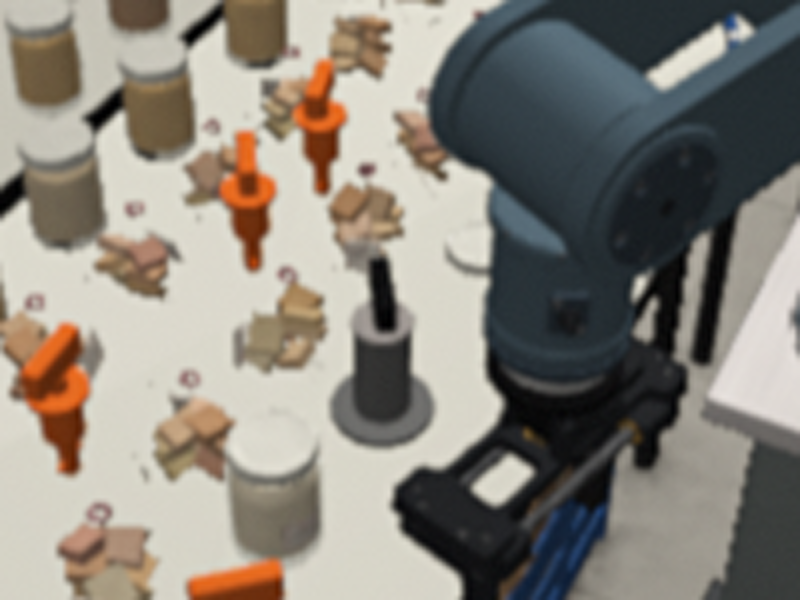

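The arm did not move because the call was rejected. The crop shows the bar at about (380,290), clear of its neighbours. I'll retry with every key given.

Emit:
apply_moves(commands=[{"x": -3.0, "y": 5.0, "z": 0.0, "ax": 0.0, "ay": 0.0, "az": 0.1, "claw": 0.3}, {"x": -6.0, "y": 10.0, "z": 0.0, "ax": 0.0, "ay": 0.0, "az": 0.25, "claw": 0.3}])

```text
clock: 1.3
tool_pos: [0.2317, 0.4702, 0.2387]
eef_rot: [2.715, 1.58, 0.001]
wrist_force: [0.7, 0.5, 0.6]
grip_width: 0.0701
```

```bash
python3 - <<'E'
from h import *
s=get_state();print(s['clock'],s['tool_pos'],go((.388,.300,.16),np.radians(34.5)))
E
```

```text
1.3 [0.23169181 0.47017625 0.23869706] (array([-7.07024435, 21.9971581 ,  7.87343791]), np.float64(0.45168538642734435), np.float64(60.37966631002251))
```

Emit:
apply_moves(commands=[{"x": -2.0, "y": 6.0, "z": 0.0, "ax": 0.0, "ay": 0.0, "az": 0.15, "claw": 0.1}, {"x": -4.0, "y": 12.0, "z": 0.0, "ax": 0.0, "ay": 0.0, "az": 0.3, "claw": 0.1}, {"x": -6.0, "y": 18.0, "z": 0.0, "ax": 0.0, "ay": 0.0, "az": 0.45, "claw": 0.1}, {"x": -7.07, "y": 22.0, "z": 2.0, "ax": 0.0, "ay": 0.0, "az": 0.452, "claw": 0.1}, {"x": -7.07, "y": 22.0, "z": 7.0, "ax": 0.0, "ay": 0.0, "az": 0.452, "claw": 0.1}, {"x": -7.07, "y": 22.0, "z": 7.0, "ax": 0.0, "ay": 0.0, "az": 0.452, "claw": 0.1}])

```text
clock: 2.05
tool_pos: [0.3856, 0.2993, 0.1656]
eef_rot: [2.999, 0.932, -0.012]
wrist_force: [-0.9, 0.1, 0.6]
grip_width: 0.0486
```

```bash
python3 - <<'E'
from h import *
s=get_state();print(s['clock'],s['tool_pos'],s['joints'],s['wrist_force'],go((.388,.300,.1157),np.radians(34.5)))
p=camera('side');im=p['color'][:,:,::-1]
cv2.imwrite('pics/s3.png',cv2.resize(im[190:290,220:360],None,fx=5,fy=5,interpolation=2))
E
```

```text
2.05 [0.38564416 0.29933285 0.16557178] [ 4.16323928e-01  7.32565157e-02  1.88461515e+00  3.25753746e-05
  1.19168236e+00 -1.86282408e-01] [-0.87683906  0.1088236   0.57033578] (array([0.27088522, 0.08606068, 4.98508875]), np.float64(0.00046144757887811583), np.float64(34.526438998736246))
```

View pics/s3.png

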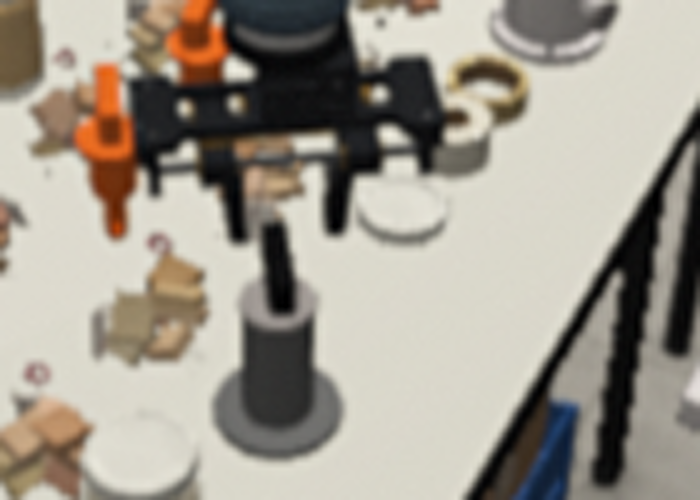

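The fingers straddle the bar, so I'll descend and grip.

Emit:
apply_moves(commands=[{"x": 0.0, "y": 0.0, "z": 2.7, "ax": 0.0, "ay": 0.0, "az": 0.0, "claw": 0.1}, {"x": 0.0, "y": 0.0, "z": 5.3, "ax": 0.0, "ay": 0.0, "az": 0.0, "claw": 0.1}, {"x": 0.0, "y": 0.0, "z": 5.3, "ax": 0.0, "ay": 0.0, "az": 0.0, "claw": 0.1}, {"x": 0.0, "y": 0.0, "z": 5.3, "ax": 0.0, "ay": 0.0, "az": 0.0, "claw": -1.0}, {"x": 0.0, "y": 0.0, "z": 5.3, "ax": 0.0, "ay": 0.0, "az": 0.0, "claw": -1.0}, {"x": 0.0, "y": 0.0, "z": 5.3, "ax": 0.0, "ay": 0.0, "az": 0.0, "claw": -1.0}, {"x": 0.0, "y": 0.0, "z": 5.3, "ax": 0.0, "ay": 0.0, "az": 0.0, "claw": -1.0}, {"x": 0.0, "y": 0.0, "z": 5.3, "ax": 0.0, "ay": 0.0, "az": 0.0, "claw": -1.0}], squeeze=50)

```text
clock: 3.1
tool_pos: [0.3888, 0.3015, 0.1167]
eef_rot: [-2.999, -0.934, -0.003]
wrist_force: [-0.1, 1.1, 5.3]
grip_width: 0.0178
```

```bash
python3 - <<'E'
from h import *
s=get_state();print(s['clock'],s['tool_pos'],s['joints'],s['wrist_force'],s['moment'],s['grip_width'])
E
```

```text
3.1 [0.38879239 0.30148097 0.11671134] [ 4.17658878e-01  1.46944149e-01  1.91655345e+00  2.31131385e-04
  1.07604801e+00 -1.86359154e-01] [-0.11892466  1.13776726  5.3131452 ] [0.0798431  0.05642048 0.02281359] 0.017757907990848254
```

Emit:
apply_moves(commands=[{"x": 0.0, "y": 0.0, "z": -3.0, "ax": 0.0, "ay": 0.0, "az": 0.0, "claw": -1.0}, {"x": 0.0, "y": 0.0, "z": -6.0, "ax": 0.0, "ay": 0.0, "az": 0.0, "claw": -1.0}, {"x": 0.0, "y": 0.0, "z": -9.0, "ax": 0.0, "ay": 0.0, "az": 0.0, "claw": -1.0}, {"x": 0.0, "y": 0.0, "z": -12.0, "ax": 0.0, "ay": 0.0, "az": 0.0, "claw": -1.0}, {"x": 0.0, "y": 0.0, "z": -12.0, "ax": 0.0, "ay": 0.0, "az": 0.0, "claw": -1.0}, {"x": 0.0, "y": 0.0, "z": -12.0, "ax": 0.0, "ay": 0.0, "az": 0.0, "claw": -1.0}])

```text
clock: 3.85
tool_pos: [0.387, 0.3005, 0.2339]
eef_rot: [2.999, 0.934, -0.004]
wrist_force: [-0.4, -0.5, -3.5]
grip_width: 0.0175
```

```bash
python3 - <<'E'
from h import *
np.set_printoptions(precision=4,suppress=True)
s=get_state();print(s['clock'],s['tool_pos'],s['eef_rot'],s['wrist_force'],s['moment'],s['grip_width'])
Rm=R.from_rotvec(s['eef_rot']).as_matrix();print(Rm)
g=s['tool_pos']-tcp_to_grasp*Rm[:,2];print('grasp',g)
P={n:camera(n) for n in('side','top')}
for l in('plunger_grip','cross_pin','collar_face','plunger'):
    a=[];
    for n,p in P.items():
        K=p['intrinsics'];M=R.from_rotvec(np.ravel(p['rvec'])).as_matrix()
        h={'plunger_grip':0,'cross_pin':.11,'collar_face':.0344,'plunger':.126}[l]
        c=M@(g-[0,0,h])+np.ravel(p['tvec']);c=K@c;c=c[:2]/c[2]
        mm=[x for x in mark_of(p,l) if np.hypot(*(np.array(x['point'])-c))<15]
        print(l,n,'expected',c,[(np.round(x['point'],1),round(x['score'],2)) for x in mm])
        if mm:a.append(ray(p,mm[0]['point']))
    if len(a)==2: print('  tri',tri(*a))
print('filler mark',[ (x['point'],x['score'],atz(P['side'],x['point'],.1)) for x in mark_of(P['side'],'well_mouth')])
im=P['side']['color'][:,:,::-1]
cv2.imwrite('pics/s4.png',cv2.resize(im[170:290,220:380],None,fx=5,fy=5,interpolation=2))
print(go((.3913,-.1943,.2357),np.radians(125)))
E
```

```text
3.85 [0.387  0.3005 0.2339] [ 2.9991  0.9341 -0.0045] [-0.3815 -0.4968 -3.5126] [-0.0495  0.0305  0.0119] 0.01754807160023634
[[ 0.8231  0.5679 -0.0026]
 [ 0.5679 -0.8231 -0.0012]
 [-0.0028 -0.0005 -1.    ]]
grasp [0.387  0.3006 0.2526]
plunger_grip side expected [275.8578 214.5767] [(array([276.7, 216.1]), 0.64)]
plunger_grip top expected [198.738  226.9566] []
cross_pin side expected [275.7853 241.3329] [(array([276.1, 239.7]), 0.85)]
cross_pin top expected [205.9167 233.3711] []
collar_face side expected [275.8343 223.2602] [(array([273.5, 221.2]), 0.76)]
collar_face top expected [201.1336 229.0972] []
plunger side expected [275.7754 244.9904] [(array([275.8, 245. ]), 0.77)]
plunger top expected [206.8528 234.2076] []
filler mark [([317.5, 210.8], 0.7, array([0.3501, 0.0418, 0.1   ])), ([332.5, 176.8], 0.56, array([ 0.3848, -0.1959,  0.1   ]))]
(array([-27.8598,  40.9594,  -0.0048]), np.float64(-1.5776839712638298), np.float64(34.60536704114351))
```

View pics/s4.png

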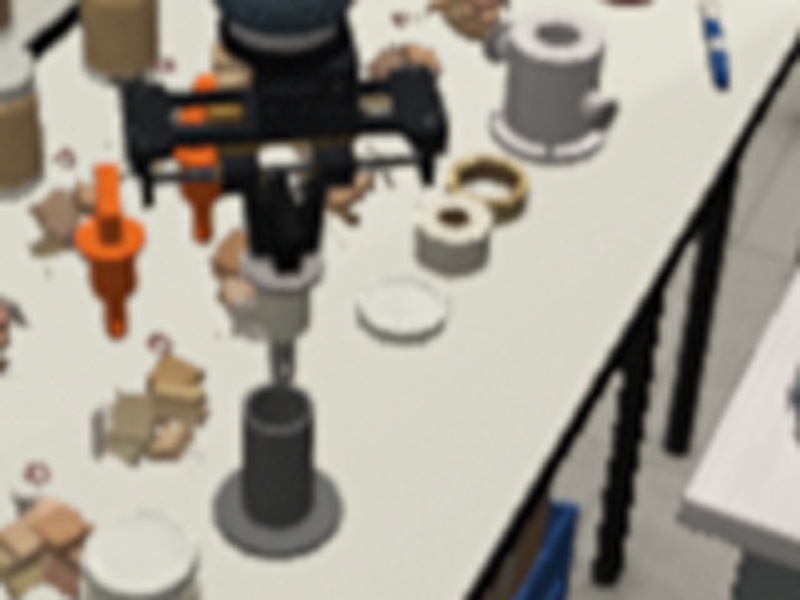

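The plunger is held upright: its collar is at crop (283,270) and its tip at (285,380), above the stand's mouth. The filler's mouth is at (558,33). I'll carry it over and turn counter-clockwise on the way, so the wrist has its full clockwise range.

Emit:
apply_moves(commands=[{"x": -1.0, "y": 1.5, "z": 0.0, "ax": 0.0, "ay": 0.0, "az": -0.06, "claw": -1.0}, {"x": -3.0, "y": 4.5, "z": -0.3, "ax": 0.0, "ay": 0.0, "az": -0.18, "claw": -1.0}, {"x": -5.5, "y": 8.0, "z": -0.3, "ax": 0.0, "ay": 0.0, "az": -0.33, "claw": -1.0}, {"x": -8.0, "y": 11.7, "z": -0.3, "ax": 0.0, "ay": 0.0, "az": -0.48, "claw": -1.0}, {"x": -10.5, "y": 15.4, "z": -0.3, "ax": 0.0, "ay": 0.0, "az": -0.63, "claw": -1.0}, {"x": -13.0, "y": 19.1, "z": -0.3, "ax": 0.0, "ay": 0.0, "az": -0.78, "claw": -1.0}, {"x": -15.5, "y": 22.8, "z": -0.3, "ax": 0.0, "ay": 0.0, "az": -0.93, "claw": -1.0}, {"x": -18.0, "y": 26.5, "z": -0.3, "ax": 0.0, "ay": 0.0, "az": -1.08, "claw": -1.0}])

```text
clock: 5.4
tool_pos: [0.3903, -0.0208, 0.2391]
eef_rot: [2.086, 2.348, 0.001]
wrist_force: [0.5, -0.3, -3.9]
grip_width: 0.0176
```

```bash
python3 - <<'E'
from h import *
s=get_state();print(s['clock'],s['tool_pos'],s['joints'],s['grip_width'],go((.389,-.1945,.2387),np.radians(125)))
E
```

```text
5.4 [ 0.39028216 -0.02075584  0.23909934] [-3.59345350e-01 -2.65927953e-01  2.03592957e+00  5.59850650e-05
  1.37028075e+00 -2.04837807e+00] 0.01757965748740508 (array([-17.23798687,  -2.17668609,   0.04688812]), np.float64(-0.4926402847212257), np.float64(96.77379086735057))
```

Emit:
apply_moves(commands=[{"x": -3.0, "y": -0.3, "z": 0.0, "ax": 0.0, "ay": 0.0, "az": -0.1, "claw": -1.0}, {"x": -6.0, "y": -0.7, "z": 0.0, "ax": 0.0, "ay": 0.0, "az": -0.2, "claw": -1.0}, {"x": -9.0, "y": -1.1, "z": 0.0, "ax": 0.0, "ay": 0.0, "az": -0.3, "claw": -1.0}, {"x": -12.0, "y": -1.5, "z": 0.0, "ax": 0.0, "ay": 0.0, "az": -0.4, "claw": -1.0}, {"x": -15.0, "y": -1.9, "z": 0.0, "ax": 0.0, "ay": 0.0, "az": -0.49, "claw": -1.0}, {"x": -17.2, "y": -2.2, "z": 0.0, "ax": 0.0, "ay": 0.0, "az": -0.49, "claw": -1.0}, {"x": -17.2, "y": -2.2, "z": 0.0, "ax": 0.0, "ay": 0.0, "az": -0.49, "claw": -1.0}, {"x": -17.2, "y": -2.2, "z": 0.0, "ax": 0.0, "ay": 0.0, "az": -0.49, "claw": -1.0}])

```text
clock: 6.4
tool_pos: [0.3878, -0.1921, 0.2386]
eef_rot: [-1.461, -2.781, -0.001]
wrist_force: [-0.0, -0.8, -3.7]
grip_width: 0.0174
```

```bash
python3 - <<'E'
from h import *
np.set_printoptions(precision=4,suppress=True)
s=get_state();print(s['clock'],s['tool_pos'],s['joints'],s['wrist_force'],s['moment'])
Rm=R.from_rotvec(s['eef_rot']).as_matrix()
g=s['tool_pos']-tcp_to_grasp*Rm[:,2];print('grasp',g,Rm[:,2])
P={n:camera(n) for n in('side','top')}
for n,p in P.items():
    for l,w in(('plunger_grip',g),('collar_face',g-[0,0,.0344]),('plunger',g-[0,0,.126]),('well_mouth',[.3913,-.1943,.1]),('filler',[.3913,-.1943,0])):
        K=p['intrinsics'];M=R.from_rotvec(np.ravel(p['rvec'])).as_matrix()
        c=K@(M@np.array(w)+np.ravel(p['tvec']));c=c[:2]/c[2]
        mm=[x for x in mark_of(p,l) if np.hypot(*(np.array(x['point'])-c))<15]
        print(l,n,'expected',c,[(np.round(x['point'],1),round(x['score'],2)) for x in mm])
p=P['side'];C=cloud(p)
m=(abs(C[...,2]-.1)<.006)&(np.hypot(C[...,0]-.391,C[...,1]+.194)<.06);print('side cloud filler top',m.sum(),C[m].mean(0),C[m].min(0),C[m].max(0))
im=p['color'][:,:,::-1]
cv2.imwrite('pics/s5.png',cv2.resize(im[110:220,270:400],None,fx=6,fy=6,interpolation=2))
E
```

```text
6.4 [ 0.3878 -0.1921  0.2386] [-0.7359 -0.1526  1.9448  0.0004  1.3499 -2.9098] [-0.008  -0.7963 -3.7132] [ 0.0259  0.019  -0.0187]
grasp [ 0.3878 -0.1921  0.2573] [-0.0002  0.0006 -1.    ]
plunger_grip side expected [335.0512 143.1908] [(array([334.7, 141.7]), 0.48)]
collar_face side expected [334.2357 150.954 ] [(array([332.1, 151.1]), 0.76)]
plunger side expected [332.1675 170.6414] [(array([332.4, 168.8]), 0.52)]
well_mouth side expected [330.8967 176.5768] [(array([329.6, 175.2]), 0.94), (array([328.7, 190.2]), 0.44)]
filler side expected [328.8691 196.0999] [(array([326.6, 196.6]), 0.76)]
plunger_grip top expected [379.0201 227.5165] []
collar_face top expected [375.9043 229.6447] []
plunger top expected [368.4674 234.7244] []
well_mouth top expected [366.8257 235.1791] []
filler top expected [360.1761 239.7704] []
side cloud filler top 139 [ 0.3902 -0.1883  0.099 ] [ 0.352 -0.23   0.094] [ 0.4288 -0.1505  0.1056]
```

View pics/s5.png

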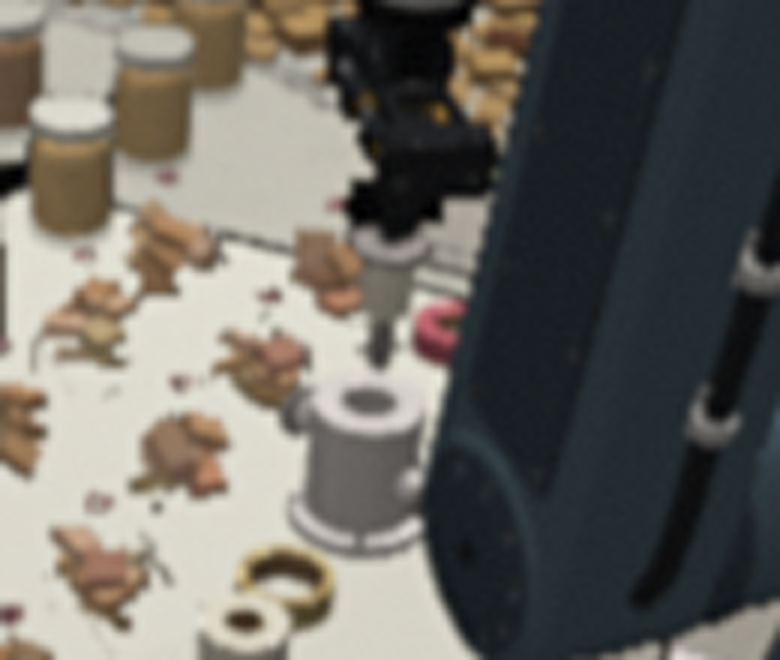

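```bash
python3 - <<'E'
from h import *
s=get_state();print(s['tool_pos'],go((.391,-.193,.1706),np.radians(125)))
E
```

```text
[ 0.38789346 -0.1926112   0.23871579] (array([-0.20839118,  0.23374831,  6.81157521]), np.float64(-0.007555056713254071), np.float64(124.56712713634857))
```

Emit:
apply_moves(commands=[{"x": -0.2, "y": 0.23, "z": 0.0, "ax": 0.0, "ay": 0.0, "az": 0.0, "claw": -1.0}, {"x": -0.2, "y": 0.23, "z": 2.5, "ax": 0.0, "ay": 0.0, "az": 0.0, "claw": -1.0}, {"x": -0.2, "y": 0.23, "z": 5.0, "ax": 0.0, "ay": 0.0, "az": 0.0, "claw": -1.0}, {"x": -0.2, "y": 0.23, "z": 6.5, "ax": 0.0, "ay": 0.0, "az": 0.0, "claw": -1.0}, {"x": -0.2, "y": 0.23, "z": 6.8, "ax": 0.0, "ay": 0.0, "az": 0.0, "claw": -1.0}, {"x": -0.2, "y": 0.23, "z": 6.8, "ax": 0.0, "ay": 0.0, "az": 0.0, "claw": -1.0}])

```text
clock: 7.75
tool_pos: [0.3913, -0.1933, 0.1712]
eef_rot: [1.461, 2.78, -0.0]
wrist_force: [-0.4, 0.3, -3.5]
grip_width: 0.0176
```

Emit:
apply_moves(commands=[{"x": 0.0, "y": 0.0, "z": 0.2, "ax": 0.0, "ay": 0.0, "az": 0.0, "claw": -1.0}, {"x": 0.0, "y": 0.0, "z": 0.4, "ax": 0.0, "ay": 0.0, "az": 0.0, "claw": -1.0}, {"x": 0.0, "y": 0.0, "z": 0.5, "ax": 0.0, "ay": 0.0, "az": 0.0, "claw": -1.0}, {"x": 0.0, "y": 0.0, "z": 0.5, "ax": 0.0, "ay": 0.0, "az": 0.0, "claw": -1.0}])

```text
clock: 8.25
tool_pos: [0.3909, -0.193, 0.1657]
eef_rot: [-1.461, -2.781, 0.0]
wrist_force: [0.9, -0.1, -2.4]
grip_width: 0.0178
```

Emit:
apply_moves(commands=[{"x": 0.0, "y": 0.0, "z": 0.1, "ax": 0.0, "ay": 0.0, "az": 0.0, "claw": -1.0}, {"x": 0.0, "y": 0.0, "z": 0.2, "ax": 0.0, "ay": 0.0, "az": 0.0, "claw": -1.0}, {"x": 0.0, "y": 0.0, "z": 0.3, "ax": 0.0, "ay": 0.0, "az": 0.0, "claw": -1.0}, {"x": 0.0, "y": 0.0, "z": 0.4, "ax": 0.0, "ay": 0.0, "az": 0.0, "claw": -1.0}, {"x": 0.0, "y": 0.0, "z": 0.4, "ax": 0.0, "ay": 0.0, "az": 0.0, "claw": -1.0}])

```text
clock: 8.88
tool_pos: [0.3908, -0.193, 0.1616]
eef_rot: [-1.461, -2.781, -0.0]
wrist_force: [0.2, -0.1, -3.9]
grip_width: 0.0173
```

Tip at about 0.054, with no contact at the mouth. I'll go on.

Emit:
apply_moves(commands=[{"x": 0.0, "y": 0.0, "z": 0.2, "ax": 0.0, "ay": 0.0, "az": 0.0, "claw": -1.0}, {"x": 0.0, "y": 0.0, "z": 0.4, "ax": 0.0, "ay": 0.0, "az": 0.0, "claw": -1.0}, {"x": 0.0, "y": 0.0, "z": 0.6, "ax": 0.0, "ay": 0.0, "az": 0.0, "claw": -1.0}, {"x": 0.0, "y": 0.0, "z": 0.8, "ax": 0.0, "ay": 0.0, "az": 0.0, "claw": -1.0}, {"x": 0.0, "y": 0.0, "z": 0.8, "ax": 0.0, "ay": 0.0, "az": 0.0, "claw": -1.0}])

```text
clock: 9.5
tool_pos: [0.3909, -0.193, 0.1536]
eef_rot: [-1.461, -2.781, -0.0]
wrist_force: [0.7, 0.1, -3.7]
grip_width: 0.0174
```

Emit:
apply_moves(commands=[{"x": 0.0, "y": 0.0, "z": 0.4, "ax": 0.0, "ay": 0.0, "az": 0.0, "claw": -1.0}, {"x": 0.0, "y": 0.0, "z": 0.8, "ax": 0.0, "ay": 0.0, "az": 0.0, "claw": -1.0}, {"x": 0.0, "y": 0.0, "z": 1.2, "ax": 0.0, "ay": 0.0, "az": 0.0, "claw": -1.0}, {"x": 0.0, "y": 0.0, "z": 1.5, "ax": 0.0, "ay": 0.0, "az": 0.0, "claw": -1.0}, {"x": 0.0, "y": 0.0, "z": 1.7, "ax": 0.0, "ay": 0.0, "az": 0.0, "claw": -1.0}, {"x": 0.0, "y": 0.0, "z": 1.7, "ax": 0.0, "ay": 0.0, "az": 0.0, "claw": -1.0}])

```text
clock: 10.25
tool_pos: [0.3909, -0.1931, 0.1366]
eef_rot: [-1.461, -2.781, 0.0]
wrist_force: [0.5, -1.7, -4.5]
grip_width: 0.0175
```

Emit:
apply_moves(commands=[{"x": 0.0, "y": 0.0, "z": 0.1, "ax": 0.0, "ay": 0.0, "az": 0.0, "claw": -1.0}, {"x": 0.0, "y": 0.0, "z": 0.2, "ax": 0.0, "ay": 0.0, "az": 0.0, "claw": -1.0}, {"x": 0.0, "y": 0.0, "z": 0.25, "ax": 0.0, "ay": 0.0, "az": 0.0, "claw": -1.0}, {"x": 0.0, "y": 0.0, "z": 0.25, "ax": 0.0, "ay": 0.0, "az": 0.0, "claw": -1.0}])

```text
clock: 10.75
tool_pos: [0.391, -0.1931, 0.1343]
eef_rot: [1.461, 2.781, -0.0]
wrist_force: [1.0, -1.8, -4.1]
grip_width: 0.0175
```

Emit:
apply_moves(commands=[{"x": 0.0, "y": 0.0, "z": 0.05, "ax": 0.0, "ay": 0.0, "az": 0.0, "claw": -1.0}, {"x": 0.0, "y": 0.0, "z": 0.1, "ax": 0.0, "ay": 0.0, "az": 0.0, "claw": -1.0}, {"x": 0.0, "y": 0.0, "z": 0.1, "ax": 0.0, "ay": 0.0, "az": 0.0, "claw": -1.0}])

```text
clock: 11.12
tool_pos: [0.3913, -0.1933, 0.134]
eef_rot: [1.461, 2.78, -0.0]
wrist_force: [-1.4, 0.9, 5.8]
grip_width: 0.0178
```

Emit:
apply_moves(commands=[{"x": 0.0, "y": 0.0, "z": 0.05, "ax": 0.0, "ay": 0.0, "az": 0.0, "claw": -1.0}, {"x": 0.0, "y": 0.0, "z": 0.1, "ax": 0.0, "ay": 0.0, "az": 0.0, "claw": -1.0}, {"x": 0.0, "y": 0.0, "z": 0.1, "ax": 0.0, "ay": 0.0, "az": 0.0, "claw": -1.0}])

```text
clock: 11.5
tool_pos: [0.3916, -0.1936, 0.1338]
eef_rot: [1.46, 2.78, -0.001]
wrist_force: [-1.9, 1.8, 11.4]
grip_width: 0.0172
```

Contact with the ring at TCP z of about 0.134, with some 15 N of press. Now I'll feel clockwise in steps of 19° (the slot window is 22° wide).

Emit:
apply_moves(commands=[{"x": 0.0, "y": 0.0, "z": 0.0, "ax": 0.0, "ay": 0.0, "az": 0.11, "claw": -1.0}, {"x": 0.0, "y": 0.0, "z": 0.0, "ax": 0.0, "ay": 0.0, "az": 0.22, "claw": -1.0}, {"x": 0.0, "y": 0.0, "z": 0.0, "ax": 0.0, "ay": 0.0, "az": 0.33, "claw": -1.0}, {"x": 0.0, "y": 0.0, "z": 0.0, "ax": 0.0, "ay": 0.0, "az": 0.33, "claw": -1.0}])

```text
clock: 12.0
tool_pos: [0.3914, -0.1937, 0.1332]
eef_rot: [1.898, 2.501, -0.001]
wrist_force: [-1.0, -1.1, 5.4]
grip_width: 0.0173
```

Emit:
apply_moves(commands=[{"x": 0.0, "y": 0.0, "z": 0.05, "ax": 0.0, "ay": 0.0, "az": 0.11, "claw": -1.0}, {"x": 0.0, "y": 0.0, "z": 0.05, "ax": 0.0, "ay": 0.0, "az": 0.22, "claw": -1.0}, {"x": 0.0, "y": 0.0, "z": 0.05, "ax": 0.0, "ay": 0.0, "az": 0.33, "claw": -1.0}, {"x": 0.0, "y": 0.0, "z": 0.05, "ax": 0.0, "ay": 0.0, "az": 0.33, "claw": -1.0}])

```text
clock: 12.5
tool_pos: [0.3909, -0.1931, 0.1316]
eef_rot: [2.282, 2.158, -0.0]
wrist_force: [0.8, -1.9, -3.8]
grip_width: 0.0176
```

Free again and 2 mm lower, so the pin is probably in the slots. I'll check by lowering.

Emit:
apply_moves(commands=[{"x": 0.0, "y": 0.0, "z": 0.1, "ax": 0.0, "ay": 0.0, "az": 0.0, "claw": -1.0}, {"x": 0.0, "y": 0.0, "z": 0.2, "ax": 0.0, "ay": 0.0, "az": 0.0, "claw": -1.0}, {"x": 0.0, "y": 0.0, "z": 0.2, "ax": 0.0, "ay": 0.0, "az": 0.0, "claw": -1.0}])

```text
clock: 12.88
tool_pos: [0.3909, -0.1931, 0.1296]
eef_rot: [2.283, 2.158, -0.0]
wrist_force: [1.3, -2.2, -3.2]
grip_width: 0.0177
```

Emit:
apply_moves(commands=[{"x": 0.0, "y": 0.0, "z": 0.1, "ax": 0.0, "ay": 0.0, "az": 0.0, "claw": -1.0}, {"x": 0.0, "y": 0.0, "z": 0.2, "ax": 0.0, "ay": 0.0, "az": 0.0, "claw": -1.0}, {"x": 0.0, "y": 0.0, "z": 0.2, "ax": 0.0, "ay": 0.0, "az": 0.0, "claw": -1.0}])

```text
clock: 13.25
tool_pos: [0.3911, -0.1931, 0.1279]
eef_rot: [2.283, 2.157, 0.0]
wrist_force: [0.6, -1.2, 0.6]
grip_width: 0.0178
```

Emit:
apply_moves(commands=[{"x": 0.0, "y": 0.0, "z": 0.15, "ax": 0.0, "ay": 0.0, "az": 0.0, "claw": -1.0}, {"x": 0.0, "y": 0.0, "z": 0.3, "ax": 0.0, "ay": 0.0, "az": 0.0, "claw": -1.0}, {"x": 0.0, "y": 0.0, "z": 0.45, "ax": 0.0, "ay": 0.0, "az": 0.0, "claw": -1.0}, {"x": 0.0, "y": 0.0, "z": 0.6, "ax": 0.0, "ay": 0.0, "az": 0.0, "claw": -1.0}, {"x": 0.0, "y": 0.0, "z": 0.6, "ax": 0.0, "ay": 0.0, "az": 0.0, "claw": -1.0}])

```text
clock: 13.88
tool_pos: [0.391, -0.1931, 0.1217]
eef_rot: [2.283, 2.157, -0.0]
wrist_force: [0.9, -1.6, 2.0]
grip_width: 0.0173
```

Emit:
apply_moves(commands=[{"x": 0.0, "y": 0.0, "z": 0.05, "ax": 0.0, "ay": 0.0, "az": 0.0, "claw": -1.0}, {"x": 0.0, "y": 0.0, "z": 0.1, "ax": 0.0, "ay": 0.0, "az": 0.0, "claw": -1.0}, {"x": 0.0, "y": 0.0, "z": 0.1, "ax": 0.0, "ay": 0.0, "az": 0.0, "claw": -1.0}])

```text
clock: 14.25
tool_pos: [0.3912, -0.1932, 0.1212]
eef_rot: [2.283, 2.157, 0.0]
wrist_force: [-0.2, 0.1, 6.4]
grip_width: 0.0174
```

The floor is at TCP z of about 0.1214. I'll lift to mid-groove and start turning.

Emit:
apply_moves(commands=[{"x": 0.0, "y": 0.0, "z": -0.13, "ax": 0.0, "ay": 0.0, "az": 0.0, "claw": -1.0}, {"x": 0.0, "y": 0.0, "z": -0.13, "ax": 0.0, "ay": 0.0, "az": 0.0, "claw": -1.0}, {"x": 0.0, "y": 0.0, "z": -0.13, "ax": 0.0, "ay": 0.0, "az": 0.09, "claw": -1.0}, {"x": 0.0, "y": 0.0, "z": -0.13, "ax": 0.0, "ay": 0.0, "az": 0.18, "claw": -1.0}, {"x": 0.0, "y": 0.0, "z": -0.13, "ax": 0.0, "ay": 0.0, "az": 0.27, "claw": -1.0}, {"x": 0.0, "y": 0.0, "z": -0.13, "ax": 0.0, "ay": 0.0, "az": 0.35, "claw": -1.0}, {"x": 0.0, "y": 0.0, "z": -0.13, "ax": 0.0, "ay": 0.0, "az": 0.35, "claw": -1.0}])

```text
clock: 15.12
tool_pos: [0.391, -0.1932, 0.1221]
eef_rot: [2.623, 1.728, 0.0]
wrist_force: [2.1, -1.5, 3.8]
grip_width: 0.0173
```

```bash
python3 - <<'E'
from h import *
s=get_state();print(s['clock'],s['tool_pos'],s['wrist_force'],s['moment'],s['joints'][5],go(s['tool_pos'])[2])
E
```

```text
15.125 [ 0.39102053 -0.19319004  0.12212092] [ 2.14816306 -1.52970683  3.78905222] [-0.38950326 -0.19343026 -0.01875361] -1.896992076576859 66.73255011339738
```

Emit:
apply_moves(commands=[{"x": 0.0, "y": 0.0, "z": 0.03, "ax": 0.0, "ay": 0.0, "az": 0.09, "claw": -1.0}, {"x": 0.0, "y": 0.0, "z": 0.06, "ax": 0.0, "ay": 0.0, "az": 0.18, "claw": -1.0}, {"x": 0.0, "y": 0.0, "z": 0.1, "ax": 0.0, "ay": 0.0, "az": 0.27, "claw": -1.0}, {"x": 0.0, "y": 0.0, "z": 0.13, "ax": 0.0, "ay": 0.0, "az": 0.35, "claw": -1.0}, {"x": 0.0, "y": 0.0, "z": 0.13, "ax": 0.0, "ay": 0.0, "az": 0.35, "claw": -1.0}])

```text
clock: 15.75
tool_pos: [0.391, -0.1931, 0.1208]
eef_rot: [2.883, 1.246, 0.0]
wrist_force: [2.0, -2.3, 4.1]
grip_width: 0.0176
```

```bash
python3 - <<'E'
from h import *
s=get_state();print(s['clock'],s['tool_pos'],s['wrist_force'],s['moment'],s['joints'][5],go(s['tool_pos'])[2])
E
```

```text
15.75 [ 0.39102149 -0.19312827  0.12081053] [ 2.00131518 -2.26790084  4.07782947] [-0.42738643 -0.13429467 -0.05642674] -1.5483561382516726 46.75658484994834
```

Emit:
apply_moves(commands=[{"x": 0.0, "y": 0.0, "z": 0.04, "ax": 0.0, "ay": 0.0, "az": 0.09, "claw": -1.0}, {"x": 0.0, "y": 0.0, "z": 0.08, "ax": 0.0, "ay": 0.0, "az": 0.18, "claw": -1.0}, {"x": 0.0, "y": 0.0, "z": 0.12, "ax": 0.0, "ay": 0.0, "az": 0.27, "claw": -1.0}, {"x": 0.0, "y": 0.0, "z": 0.15, "ax": 0.0, "ay": 0.0, "az": 0.35, "claw": -1.0}, {"x": 0.0, "y": 0.0, "z": 0.15, "ax": 0.0, "ay": 0.0, "az": 0.35, "claw": -1.0}])

```text
clock: 16.38
tool_pos: [0.391, -0.1931, 0.1193]
eef_rot: [3.056, 0.727, 0.0]
wrist_force: [1.1, -1.3, 4.2]
grip_width: 0.0175
```

```bash
python3 - <<'E'
from h import *
s=get_state();print(s['clock'],s['tool_pos'],s['wrist_force'],s['moment'],s['joints'][5],go(s['tool_pos'])[2])
E
```

```text
16.375 [ 0.39104427 -0.19310111  0.11933923] [ 1.0783584  -1.30070584  4.21329916] [-0.42629644 -0.17644702  0.01341395] -1.199188095764363 26.750061071097882
```

Free and centred in the groove. Next 20°.

Emit:
apply_moves(commands=[{"x": 0.0, "y": 0.0, "z": 0.04, "ax": 0.0, "ay": 0.0, "az": 0.09, "claw": -1.0}, {"x": 0.0, "y": 0.0, "z": 0.08, "ax": 0.0, "ay": 0.0, "az": 0.18, "claw": -1.0}, {"x": 0.0, "y": 0.0, "z": 0.12, "ax": 0.0, "ay": 0.0, "az": 0.27, "claw": -1.0}, {"x": 0.0, "y": 0.0, "z": 0.15, "ax": 0.0, "ay": 0.0, "az": 0.35, "claw": -1.0}, {"x": 0.0, "y": 0.0, "z": 0.15, "ax": 0.0, "ay": 0.0, "az": 0.35, "claw": -1.0}])

```text
clock: 17.0
tool_pos: [0.391, -0.193, 0.1178]
eef_rot: [-3.136, -0.184, -0.0]
wrist_force: [1.6, -1.6, 4.7]
grip_width: 0.0175
```

```bash
python3 - <<'E'
from h import *
s=get_state();print(s['clock'],s['tool_pos'],s['wrist_force'],s['moment'],s['joints'][5],go(s['tool_pos'])[2])
E
```

```text
17.0 [ 0.39102733 -0.19300794  0.11780034] [ 1.63085938 -1.62695538  4.71735288] [-0.34691191 -0.13753904 -0.0061646 ] -0.8495656335187804 6.719384776557685
```

Emit:
apply_moves(commands=[{"x": 0.0, "y": 0.0, "z": 0.04, "ax": 0.0, "ay": 0.0, "az": 0.09, "claw": -1.0}, {"x": 0.0, "y": 0.0, "z": 0.07, "ax": 0.0, "ay": 0.0, "az": 0.18, "claw": -1.0}, {"x": 0.0, "y": 0.0, "z": 0.1, "ax": 0.0, "ay": 0.0, "az": 0.27, "claw": -1.0}, {"x": 0.0, "y": 0.0, "z": 0.13, "ax": 0.0, "ay": 0.0, "az": 0.35, "claw": -1.0}, {"x": 0.0, "y": 0.0, "z": 0.13, "ax": 0.0, "ay": 0.0, "az": 0.35, "claw": -1.0}])

```text
clock: 17.62
tool_pos: [0.391, -0.1931, 0.1168]
eef_rot: [-3.12, 0.365, -0.0]
wrist_force: [0.3, 0.4, 6.4]
grip_width: 0.0176
```

```bash
python3 - <<'E'
from h import *
s=get_state();print(s['clock'],s['tool_pos'],s['wrist_force'],s['moment'],s['joints'][5],go(s['tool_pos'])[2])
E
```

```text
17.625 [ 0.39104833 -0.19307421  0.11676504] [0.26971703 0.444009   6.43727793] [-0.19292359  0.08149059  0.03017341] -0.4993890152493328 -13.343877575349113
```

The slight load is probably the collar meeting the top face (0.6 mm margin). I'll ease up 0.3 mm and turn on to the stop.

Emit:
apply_moves(commands=[{"x": 0.0, "y": 0.0, "z": -0.03, "ax": 0.0, "ay": 0.0, "az": 0.07, "claw": -1.0}, {"x": 0.0, "y": 0.0, "z": -0.03, "ax": 0.0, "ay": 0.0, "az": 0.14, "claw": -1.0}, {"x": 0.0, "y": 0.0, "z": -0.03, "ax": 0.0, "ay": 0.0, "az": 0.21, "claw": -1.0}, {"x": 0.0, "y": 0.0, "z": -0.03, "ax": 0.0, "ay": 0.0, "az": 0.28, "claw": -1.0}, {"x": 0.0, "y": 0.0, "z": -0.03, "ax": 0.0, "ay": 0.0, "az": 0.28, "claw": -1.0}])

```text
clock: 18.25
tool_pos: [0.391, -0.193, 0.1168]
eef_rot: [-3.039, 0.797, -0.0]
wrist_force: [2.1, -1.7, 5.3]
grip_width: 0.0177
```

```bash
python3 - <<'E'
from h import *
s=get_state();print(s['clock'],s['tool_pos'],s['wrist_force'],s['moment'],s['joints'][5],go(s['tool_pos'])[2])
E
```

```text
18.25 [ 0.39101872 -0.19295963  0.11683422] [ 2.09898338 -1.68732778  5.31922746] [-0.32581911 -0.04775342 -0.00149396] -0.21954450853606505 -29.38005675571877
```

Emit:
apply_moves(commands=[{"x": 0.0, "y": 0.0, "z": 0.0, "ax": 0.0, "ay": 0.0, "az": 0.05, "claw": -1.0}, {"x": 0.0, "y": 0.0, "z": 0.0, "ax": 0.0, "ay": 0.0, "az": 0.1, "claw": -1.0}, {"x": 0.0, "y": 0.0, "z": 0.0, "ax": 0.0, "ay": 0.0, "az": 0.15, "claw": -1.0}, {"x": 0.0, "y": 0.0, "z": 0.0, "ax": 0.0, "ay": 0.0, "az": 0.15, "claw": -1.0}])

```text
clock: 18.75
tool_pos: [0.391, -0.193, 0.1168]
eef_rot: [-2.971, 1.022, -0.0]
wrist_force: [1.0, -1.0, 5.9]
grip_width: 0.0171
```

```bash
python3 - <<'E'
from h import *
s=get_state();print(s['clock'],s['tool_pos'],s['wrist_force'],s['moment'],s['joints'][5],go(s['tool_pos'])[2])
E
```

```text
18.75 [ 0.39098131 -0.19302896  0.11681152] [ 1.00682173 -1.04710364  5.86613739] [-0.35879516 -0.01219571 -0.01358408] -0.06960435930666893 -37.966182942066375
```

Emit:
apply_moves(commands=[{"x": 0.0, "y": 0.0, "z": 0.0, "ax": 0.0, "ay": 0.0, "az": 0.05, "claw": -1.0}, {"x": 0.0, "y": 0.0, "z": 0.0, "ax": 0.0, "ay": 0.0, "az": 0.1, "claw": -1.0}, {"x": 0.0, "y": 0.0, "z": 0.0, "ax": 0.0, "ay": 0.0, "az": 0.1, "claw": -1.0}])

```text
clock: 19.12
tool_pos: [0.3911, -0.1931, 0.1169]
eef_rot: [2.916, -1.17, 0.001]
wrist_force: [1.0, -1.4, 5.7]
grip_width: 0.0174
```

```bash
python3 - <<'E'
from h import *
s=get_state();print(s['clock'],s['tool_pos'],s['wrist_force'],s['moment'],s['joints'][5],go(s['tool_pos'])[2])
E
```

```text
19.125 [ 0.39107921 -0.19314995  0.11686194] [ 1.00971182 -1.41371139  5.73328539] [-0.42223712 -0.05251099 -0.01475573] 0.03073759964232842 -43.71765951673148
```

No stop torque yet, but this is well past the ramp. I'll test the lock by pulling up 1.5 mm.

Emit:
apply_moves(commands=[{"x": 0.0, "y": 0.0, "z": -0.08, "ax": 0.0, "ay": 0.0, "az": 0.0, "claw": -1.0}, {"x": 0.0, "y": 0.0, "z": -0.15, "ax": 0.0, "ay": 0.0, "az": 0.0, "claw": -1.0}, {"x": 0.0, "y": 0.0, "z": -0.15, "ax": 0.0, "ay": 0.0, "az": 0.0, "claw": -1.0}])

```text
clock: 19.5
tool_pos: [0.3908, -0.193, 0.1176]
eef_rot: [2.915, -1.173, 0.0]
wrist_force: [3.9, -3.5, -3.9]
grip_width: 0.0177
```

The pull is resisted, so it is locked. I'll relax, release and retreat.

Emit:
apply_moves(commands=[{"x": 0.0, "y": 0.0, "z": 0.1, "ax": 0.0, "ay": 0.0, "az": 0.0, "claw": -1.0}, {"x": 0.0, "y": 0.0, "z": 0.1, "ax": 0.0, "ay": 0.0, "az": 0.0, "claw": 0.0}, {"x": 0.0, "y": 0.0, "z": 0.1, "ax": 0.0, "ay": 0.0, "az": 0.0, "claw": 0.0}, {"x": 0.0, "y": 0.0, "z": 0.1, "ax": 0.0, "ay": 0.0, "az": 0.0, "claw": 0.0}, {"x": 0.0, "y": 0.0, "z": -3.0, "ax": 0.0, "ay": 0.0, "az": 0.0, "claw": 0.0}, {"x": 0.0, "y": 0.0, "z": -7.0, "ax": 0.0, "ay": 0.0, "az": 0.0, "claw": 0.0}, {"x": 0.0, "y": 0.0, "z": -11.0, "ax": 0.0, "ay": 0.0, "az": 0.0, "claw": 0.0}, {"x": 0.0, "y": 0.0, "z": -14.0, "ax": 0.0, "ay": 0.0, "az": 0.0, "claw": 0.0}])

```text
clock: 20.5
tool_pos: [0.391, -0.193, 0.2599]
eef_rot: [2.914, -1.174, 0.001]
wrist_force: [-0.1, -0.0, 0.0]
grip_width: 0.0442
```

```bash
python3 - <<'E'
from h import *
s=get_state();print(s['clock'],s['tool_pos'],s['wrist_force'],s['grip_width'])
p=camera('side');C=cloud(p)
m=(C[...,2]>.112)&(C[...,2]<.2)&(np.hypot(C[...,0]-.391,C[...,1]+.193)<.04);q=C[m];print('bar',m.sum(),q.mean(0),np.percentile(q[:,2],[50,90,97]))
im=p['color'][:,:,::-1]
cv2.imwrite('pics/s6.png',cv2.resize(im[110:220,270:400],None,fx=6,fy=6,interpolation=2))
E
```

```text
20.5 [ 0.39096353 -0.1929717   0.25985635] [-1.03959466e-01 -3.05641887e-05  2.90135729e-02] 0.044174337912455425
bar 128 [ 0.38784491 -0.18608422  0.13770867] [0.13873973 0.15006186 0.15106018]
```

View pics/s6.png

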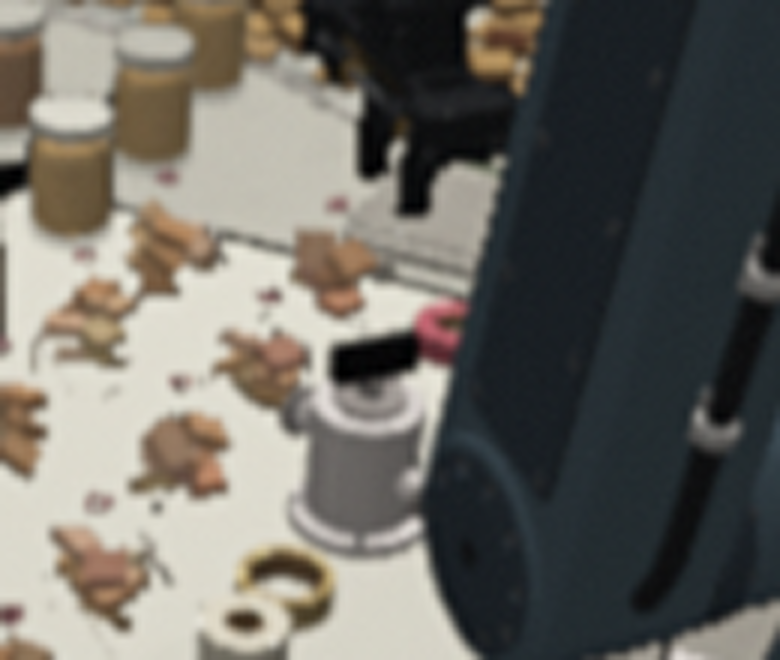

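The picture shows the collar seated on the filler at about (372,395), the bar at (373,357) and the gripper clear above. The bar's top measures about 0.150 m, and 0.150 is expected when locked.

```bash
python3 -c "from workcell import *; print(hand_in())"
```

```text
the job is handed in; nothing more can be done
None
```

The plunger is back in the filler, locked and released. I handed the job in at about 20.5 s of the 72 s allowed; no verdict is reported.

- **What I did:** I lifted the plunger from the stand and lowered it into the well without touching the mouth. I felt for the slots clockwise with a light press of about 15 N; the pin dropped in after about 38°. I pressed it to the groove floor, eased it to mid-groove and turned it about 130° clockwise while following the ramp down.
- **Lock check:** pulling up 1.5 mm before letting go was resisted (the force changed by about 10 N), so the thread holds it.
- **Position check after release:** the bar's top measured about 0.150 m, as expected when locked. The collar looked seated, the gripper was clear, and the wrist force was about 0 N.
- **What did not fit or was not checked:**
  - I felt no clear end stop, so the final angle is known only to be well past the ramp.
  - The side camera's depth put the bar about 7 mm off in y. It sees only the near face of the bar, so I took the centring from the gripper position.
  - I did not check the other objects' positions by measurement, though I felt no unexpected contact.
  - My first move call was rejected before the arm moved; the same kind of move went through with every key given.

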